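# Unhook a lacquered brass end section and plug it into its base

## Robot

A 6-joint arm with a two-finger parallel gripper is mounted at the origin on the work surface. World frame = base frame: x ahead of the robot, y to its left, z up, the work surface at z = 0. Lengths are in m, angles in rad, forces in N, time in s.
With the tool pointing down it reaches from about 0.3 to 0.85 m from the base axis. Payload 5.4 kg.
Tool frame: the origin (TCP) lies on the centre line of the jaws, within the pads' length; the fingertips stand 25 mm ahead of it and the grasp point (between the pads) lies 6 mm ahead of it; z points along the fingers, y is the direction in which the jaws open and shut (so a half turn about z gives the same grasp; the last joint's range is limited). The gripper opens to 85 mm and grips with 20 to 120 N. Pads are 22 mm wide; open, the fingers measure 114 mm over their backs; the gripper's body (76 mm by 85 mm) begins 54 mm behind the grasp point. The pads swing forward as they close: fully open they stand 13 mm farther back than shut.
Start: joints at [-1.443, 0.158, 1.597, -0, 1.386, -0.21], TCP at [0.191, -0.542, 0.256] pointing down, gripper open.
Joint ranges: [-2.91, 2.91], [-0.94, 2.29], [0.18, 2.7], [-1.29, 4.43], [0.17, 2.64], [-3, 3]. Speed limits (rad/s): [2.57, 2.57, 3.14, 3.14, 3.14, 3.14].

## Interface

Orientations are given as a unit quaternion [x, y, z, w].
In Python, from workcell import manip, jaws, kinematics, imaging, order, spotter, monitor gives the robot as it stands. The module is installed in compiled form; this text tells all that it offers. Calls block until the motion is done:
- manip.move_ptp(position, orientation): joint-space move of the TCP to a pose.
- manip.servo_line(position, velocity=0.15, rot=None): straight line of the TCP; rot=None keeps the orientation; velocity is the mean speed in m/s.
- manip.goto_joints(angles): joint-space move.
- jaws.open_jaws() and jaws.close(grip_force=None): open the fingers fully, or close them until they stop; grip_force is the grip in N (None keeps the last).
- manip.pause(seconds).
- kinematics.ik(position, orientation): joint angles nearest the present ones, or None.
- imaging.read_camera(name): name is "side" or "top" or "wrist"; returns (picture, depth): 400x640x3 uint8, red, green, blue; 400x640 float32, m along the optical axis (not along the pixel's ray), 0 where there is no reading.
- imaging.camera_model(name): a dict with "mtx" (3x3 intrinsics, pixels), "k1" (the pictures are not rectified: a ray, as slopes to the right and down, at radius r is drawn at 1 + k1 r^2 times it, then the intrinsics apply), "R" (3x3) and "t" (3): a world point X has camera coordinates R X + t. Camera axes: x right, y down, z forward; pixel columns grow to the right and rows downward; lengths in m; the calibration is good to about 2 mm. A picture is of the moment at which its call begins: read the wrist's pose just before it. camera_model takes no time and is no camera call; for the wrist camera it gives the pose at the moment of the call.
A pose or a line that the arm cannot do raises manip.MotionError and nothing moves.
- order.job_done(): hands the job in, once; it reports no verdict.
Trained networks look in the newest picture that a camera, given by its name, has taken for a name from the list of things; names that differ only in an ending like _2 or _b are one class to them, and where a whole thing is asked for, a point or a joint stands for the part that bears it (a point fixed in the world has none). Each returns a list of dicts, best first, with "confidence" (0 to 1); they miss things now and then, are a little off and sometimes report something else, mostly with a low value. They report only what shows in the picture. A call takes as long as a camera call. They do not tell look-alikes from the thing itself.
- spotter.search_frame(camera, target): "point" ([x, y, z] in m, in world coordinates, good to about 4 mm: the middle of the surface that is visible of it).
Readings, each from a call of its own:
- monitor.current_t(): time.
- monitor.current_joints(): joint angles.
- monitor.current_qvel(): joint speeds.
- monitor.current_joint_torque(): joint torques, N m.
- monitor.current_position(): TCP position.
- monitor.current_eef_rot(): TCP orientation.
- monitor.current_ft_force(): force on the tool from outside, world axes, zero at the start.
- monitor.current_wrist_torque(): the same for the moment, N m.
- monitor.current_opening(): finger opening in m.
Only numpy, scipy, OpenCV 4.12 (cv2) and the standard library are available. Lean on these libraries where they do the work, as an engineer would, in place of code of your own. Each camera call takes 0.05 s, during which the arm holds its last target.

## Task

The brass end section has dried on the hook stand. Lift it up out of the two deep hooks until its crossbar is past the tips, feeling your way so that it never drags hard on them, draw it off towards the front, and plug both its legs fully home into the two empty cups of the brass base. Set it in gently, let go, and leave the tin, the tube offcut and the wooden block where they are.

Things in the scene. Friction and masses are not known exactly. Their poses are not given: they have to be found in the camera images.
- section: The loose brass end section, 0.24 to 0.46 kg, an upside-down U of 12 mm round tube: a level crossbar along its y axis, 22 mm balls at its ends, and two legs 210 mm apart running down (-z) to tips 130 mm below the bar's axis. The same either way round. Origin: middle of the crossbar, on its axis. Take it there from above, between the hooks, fingers closing across the bar.
- foot_a (a point): Very tip of the leg on the section's +y side; the tip is a 6 mm radius dome.
- foot_b (a point): Very tip of the leg on the section's -y side; domed likewise.
- stand: Steel drying stand fixed to the bench: drip tray 170 x 270 mm and two posts with a pair of grey J-shaped hook plates, 7 mm thick, at y = -75 and +75 mm. Origin: on the bench below the hooks; -x is the front (hook tips), z up. Each hook is a throat 17 mm wide between a front prong, tip 70 mm above throat, and a back shank 95 mm above it, both 12 mm wide.
- throat (a point): On the stand, midway between the hooks, on the axis of the half-round throat bottoms, 215 mm up; the bar's axis hangs 2.5 mm below it with 2.5 mm play each side. The hook plates tilt together about this axis (along y) and are clamped hard with the throats leaning 0 to 16 degrees to front or back: not measured, follow it by feel. A tie rod lies 40 mm below; above it fingers have room.
- base: Brass base frame fixed on a plywood board 210 x 270 x 12 mm, with four tall cups 150 mm apart along x and 210 mm along y. Origin: centre of the board's underside. The -x pair of cups is empty; the +x pair carries a fixed section like the loose one (ball tops 165 mm above the bench). A cup is a hole of 14 mm diameter, floor 24 mm above the bench, straight to 62 mm, flaring to 24 mm at 72 mm.
- cup_a (a point): Centre of the floor of the empty cup on the base's +y side (24 mm above the bench).
- cup_b (a point): Centre of the floor of the empty cup on the base's -y side (24 mm above the bench).
- tin: Bystander: bare metal tin, 72 mm across and 85 mm high, upright. Origin: centre of its underside.
- offcut: Bystander: upright brass tube offcut, 34 mm across and 80 mm high. Origin: centre of its underside.
- wedge_block: Bystander: wooden block 60 x 35 x 30 mm. Origin: centre of its underside.
Not all that is in view belongs to the job. Of the things shaped like the section, the brass one is meant.

How it is judged:
By the outcome, as a careful person would: the job done as asked, in the order asked, and still so for the second after the job is handed in, with the robot touching nothing.
It also fails if it takes over 72 s, if anything falls off the work surface, if the arm or the gripper's body presses on something with over 40 N, if the wrist force passes 120 N, or if a joint passes its speed limit or range.

## Working session

There is one attempt and no reset: what is moved stays moved. The work goes in short steps, each a Python script; the robot and the scene stay as the last script left them, time stands still between calls to the robot, and variables do not carry over. Pictures are saved under pics/ and viewed, and the job is handed in when it is done.

```bash
mkdir -p pics; ls; cat > look.py <<'E'
from workcell import manip, jaws, kinematics, imaging, order, spotter, monitor
import numpy as np, cv2
def snap(cam,name):
    p,d=imaging.read_camera(cam); m=imaging.camera_model(cam)
    cv2.imwrite(f'pics/{name}.png',p[:,:,::-1]); np.savez(f'pics/{name}.npz',p=p,d=d,**{k:np.array(v) for k,v in m.items()})
    return p,d,m
E
python3 - <<'E'
from look import *
for c in ['side','top','wrist']:
    p,d,m=snap(c,c+'0'); print(c,np.round(m['t'],3),m['k1'],np.round(m['R'],3).tolist(),np.round(m['mtx'],1).tolist())
    if c!='wrist':
        for n in ['section','foot_a','foot_b','stand','throat','base','cup_a','cup_b','tin','offcut','wedge_block']:
            r=spotter.search_frame(c,n); print(n,[(np.round(q['point'],3).tolist(),round(q['confidence'],2)) for q in r[:4]])
print(monitor.current_t(), monitor.current_eef_rot())
E
```

```text
pics
side [0.55  0.193 1.101] -0.023759914775089614 [[-0.938, -0.346, 0.003], [-0.208, 0.555, -0.805], [0.277, -0.756, -0.593]] [[395.9, 0.0, 318.6], [0.0, 395.9, 203.2], [0.0, 0.0, 1.0]]
section [([0.814, 0.213, 0.131], 0.93), ([0.589, 0.547, 0.135], 0.87), ([0.55, 0.35, 0.215], 0.81), ([0.338, 0.249, 0.134], 0.74)]
foot_a [([0.817, 0.213, 0.128], 0.81), ([0.552, 0.351, 0.216], 0.8), ([0.37, -0.27, 0.084], 0.7), ([0.337, 0.249, 0.128], 0.63)]
foot_b [([0.817, 0.213, 0.128], 0.81), ([0.552, 0.351, 0.216], 0.8), ([0.37, -0.27, 0.084], 0.7), ([0.337, 0.249, 0.128], 0.63)]
stand [([0.559, 0.279, 0.014], 0.9)]
throat [([0.556, 0.28, 0.009], 0.6)]
base [([0.595, -0.236, 0.005], 0.8)]
cup_a [([0.596, -0.232, 0.012], 0.89)]
cup_b [([0.596, -0.232, 0.012], 0.89)]
tin [([0.739, 0.046, 0.067], 0.81)]
offcut [([0.408, 0.044, 0.048], 0.75)]
wedge_block [([0.558, 0.278, 0.015], 0.63), ([0.588, 0.014, 0.025], 0.61)]
top [0.072 0.57  1.716] 0.05695231547189673 [[0.035, -0.999, -0.002], [-0.979, -0.034, -0.199], [0.199, 0.009, -0.98]] [[514.4, 0.0, 319.0], [0.0, 514.4, 201.9], [0.0, 0.0, 1.0]]
secti
[... 324 characters left out ...]
0.79), ([0.306, -0.238, 0.132], 0.75), ([0.584, 0.555, 0.135], 0.66)]
stand [([0.558, 0.242, 0.219], 0.36)]
throat [([0.562, 0.246, 0.01], 0.84)]
base [([0.605, -0.241, 0.013], 0.86)]
cup_a [([0.604, -0.249, 0.013], 0.81), ([0.411, 0.035, 0.055], 0.53)]
cup_b [([0.604, -0.249, 0.013], 0.81), ([0.411, 0.035, 0.055], 0.53)]
tin [([0.734, 0.023, 0.084], 0.77)]
offcut []
wedge_block [([0.612, 0.007, 0.032], 0.5), ([0.732, 0.021, 0.086], 0.43)]
wrist [-0.575 -0.043  0.381] -0.010709110479635851 [[0.332, -0.943, -0.0], [-0.891, -0.314, 0.327], [-0.309, -0.108, -0.945]] [[280.0, 0.0, 318.6], [0.0, 280.0, 206.1], [0.0, 0.0, 1.0]]
1.25 [ 9.85772122e-01  1.68087251e-01 -9.66477715e-06 -3.27683701e-06]
```

View pics/side0.png

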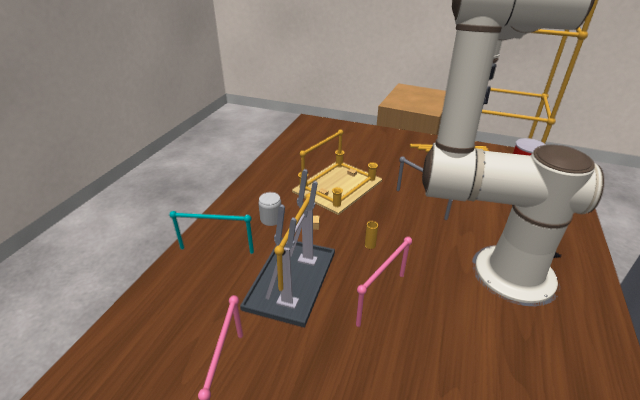

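View pics/top0.png

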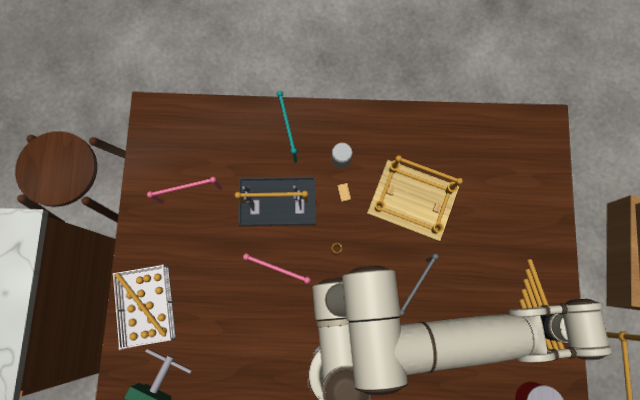

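View pics/wrist0.png

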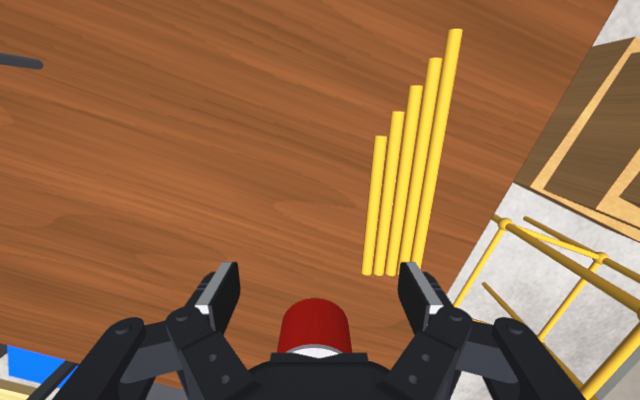

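```bash
python3 - <<'E'
import cv2,numpy as np
a=cv2.imread('pics/side0.png')[165:325,235:345]; b=cv2.imread('pics/top0.png')[170:235,225:325]; c=cv2.imread('pics/top0.png')[150:250,360:470]
cv2.imwrite('pics/cs.png',cv2.resize(a,None,fx=3.7,fy=3.7,interpolation=cv2.INTER_CUBIC))
b=cv2.resize(b,None,fx=4.4,fy=4.4,interpolation=cv2.INTER_CUBIC);c=cv2.resize(c,(440,310*440//440),interpolation=cv2.INTER_CUBIC)
cv2.imwrite('pics/ct.png',np.vstack([b,c]) if b.shape[1]==c.shape[1] else b)
E
```

```text
(no output)
```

View pics/cs.png

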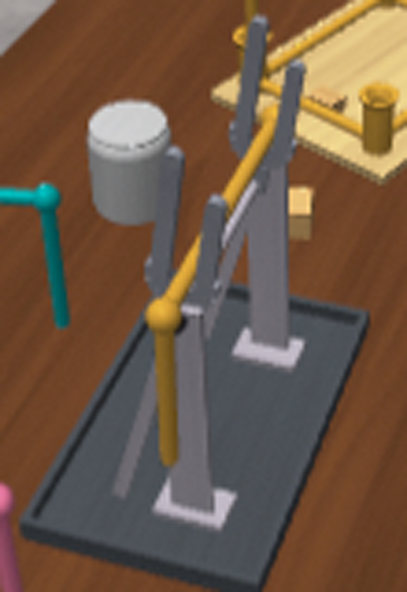

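View pics/ct.png

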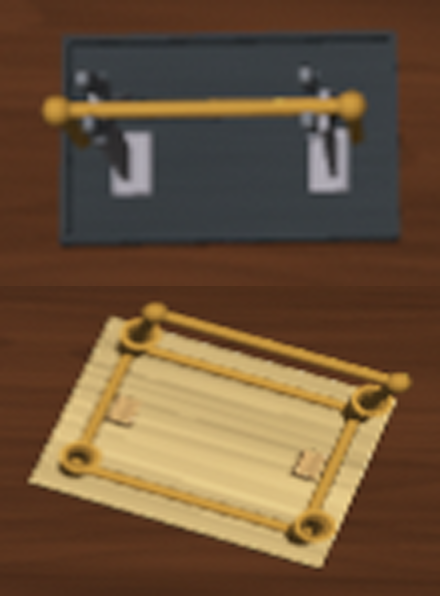

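```bash
cat >> look.py <<'E'
def cloud(name):
    z=np.load(f'pics/{name}.npz'); d=z['d']; K=z['mtx']; k1=float(z['k1'])
    v,u=np.mgrid[0:400,0:640]
    # undistort: cv2 with k1
    uv=np.stack([u,v],-1).reshape(-1,1,2).astype(np.float64)
    n=cv2.undistortPointsIter(uv,K,np.array([k1,0,0,0.]),None,None,(cv2.TERM_CRITERIA_COUNT,20,0)).reshape(400,640,2)
    X=np.concatenate([n*d[...,None],d[...,None]],-1)
    W=(X-z['t'])@z['R']
    W[d<=0]=np.nan
    return W,z['p']
def project(X,m):
    X=np.atleast_2d(X); c=X@np.array(m['R']).T+np.array(m['t']); s=c[:,:2]/c[:,2:]; s=s*(1+float(m['k1'])*(s**2).sum(1,keepdims=True))
    K=np.array(m['mtx']); return s@K[:2,:2].T+K[:2,2]
E
python3 - <<'E'
from look import *
for n in ['side0','top0']:
    W,p=cloud(n); hsv=cv2.cvtColor(p,cv2.COLOR_RGB2HSV)
    box=(abs(W[...,0]-.56)<.12)&(abs(W[...,1]-.25)<.2)
    grey=box&(hsv[...,1]<60)&(W[...,2]>.19)
    P=W[grey]; 
    i=np.argsort(-P[:,2])[:40]; print(n,len(P)); print(np.round(P[i][::2],3).tolist())
    br=box&(hsv[...,1]>120)&(abs(hsv[...,0].astype(int)-20)<8)&(W[...,2]>.2)
    P=W[br]; print('brass',len(P),np.round(np.median(P,0),3),np.round(P[np.argmin(P[:,1])],3),np.round(P[np.argmax(P[:,1])],3))
    k=np.argsort(P[:,1]); print(np.round(P[k][::12],3).tolist())
E
```

```text
side0 815
[[0.555, 0.321, 0.311], [0.558, 0.168, 0.31], [0.551, 0.321, 0.31], [0.556, 0.315, 0.309], [0.561, 0.167, 0.309], [0.565, 0.168, 0.309], [0.563, 0.172, 0.309], [0.558, 0.314, 0.309], [0.562, 0.171, 0.308], [0.557, 0.321, 0.308], [0.557, 0.168, 0.308], [0.548, 0.317, 0.308], [0.561, 0.173, 0.307], [0.559, 0.172, 0.307], [0.551, 0.319, 0.306], [0.555, 0.173, 0.306], [0.564, 0.171, 0.305], [0.549, 0.32, 0.305], [0.556, 0.166, 0.304], [0.553, 0.321, 0.304]]
brass 283 [0.554 0.3   0.217] [0.567 0.134 0.219] [0.55  0.361 0.211]
[[0.567, 0.134, 0.219], [0.568, 0.146, 0.217], [0.562, 0.154, 0.218], [0.56, 0.166, 0.218], [0.561, 0.177, 0.219], [0.562, 0.188, 0.217], [0.558, 0.196, 0.217], [0.556, 0.209, 0.217], [0.555, 0.217, 0.217], [0.559, 0.227, 0.217], [0.558, 0.236, 0.219], [0.557, 0.286, 0.217], [0.554, 0.304, 0.218], [0.555, 0.312, 0.218], [0.557, 0.319, 0.215], [0.551, 0.327, 0.217], [0.548, 0.334, 0.215], [0.542, 0.345, 0.217], [0.543, 0.349, 0.217], [0.553, 0.352, 0.22], [0.54, 0.355, 0.217], [0.549, 0.356, 0.216], [0.546, 0.357, 0.218], [0.546, 0.359, 0.207]]
top0 125
[[0
[... 337 characters left out ...]
0.57, 0.163, 0.284], [0.525, 0.317, 0.283], [0.537, 0.165, 0.282], [0.534, 0.165, 0.281], [0.559, 0.163, 0.28]]
brass 270 [0.554 0.241 0.218] [0.558 0.128 0.22 ] [0.548 0.357 0.214]
[[0.558, 0.128, 0.22], [0.56, 0.134, 0.224], [0.56, 0.14, 0.224], [0.562, 0.147, 0.212], [0.561, 0.16, 0.217], [0.557, 0.172, 0.216], [0.56, 0.182, 0.216], [0.554, 0.191, 0.214], [0.552, 0.203, 0.218], [0.554, 0.213, 0.209], [0.556, 0.226, 0.215], [0.557, 0.238, 0.222], [0.556, 0.25, 0.223], [0.556, 0.263, 0.222], [0.549, 0.275, 0.222], [0.55, 0.288, 0.216], [0.553, 0.301, 0.215], [0.549, 0.31, 0.215], [0.552, 0.32, 0.216], [0.556, 0.333, 0.211], [0.542, 0.341, 0.217], [0.541, 0.346, 0.22], [0.549, 0.353, 0.224]]
```

```bash
cat >> look.py <<'E'
from scipy.spatial.transform import Rotation as Ro
def quat(yaw,s=1):
    """tool down, tool y along s*(cos yaw, sin yaw)"""
    ty=s*np.array([np.cos(yaw),np.sin(yaw),0]); tz=np.array([0,0,-1.]); tx=np.cross(ty,tz)
    return Ro.from_matrix(np.stack([tx,ty,tz],1)).as_quat()
E
python3 - <<'E'
from look import *
for nm,p,y in [('base',[.6,-.24,.3],-.32),('stand',[.556,.243,.42],.06),('cup',[.52,-.215,.16],-.32)]:
    for s in (1,-1):
        q=kinematics.ik(p,quat(y,s)); print(nm,s,None if q is None else np.round(q,2))
E
```

```text
base 1 [-0.57  0.32  1.32 -0.    1.5  -0.25]
base -1 [-0.57  0.32  1.32 -0.    1.5   2.89]
stand 1 [ 0.21  0.19  1.24 -0.    1.71  0.15]
stand -1 [ 0.21  0.19  1.24 -0.    1.71 -2.99]
cup 1 [-0.61  0.22  1.73 -0.    1.2  -0.29]
cup -1 [-0.61  0.22  1.73 -0.    1.2   2.85]
```

```bash
python3 - <<'E'
from look import *
t0=monitor.current_t()
manip.move_ptp([.57,-.23,.34],quat(-.32)); print(monitor.current_t()-t0)
snap('wrist','wb')
t0=monitor.current_t()
manip.move_ptp([.555,.243,.42],quat(.06)); print(monitor.current_t()-t0)
snap('wrist','ws'); print(monitor.current_t())
snap('top','t1'); snap('side','s1')
E
```

```text
1.8083
1.75
4.9083
```

View pics/wb.png

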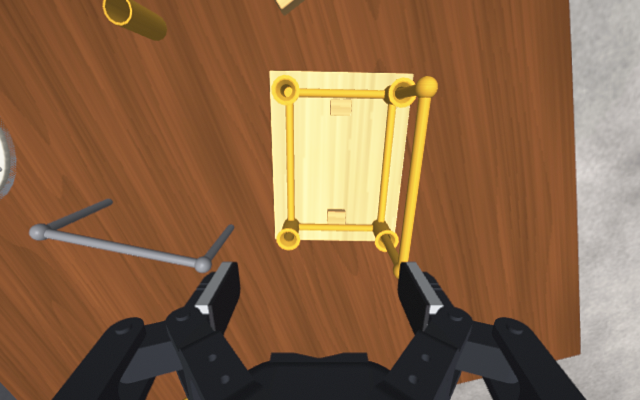

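View pics/ws.png

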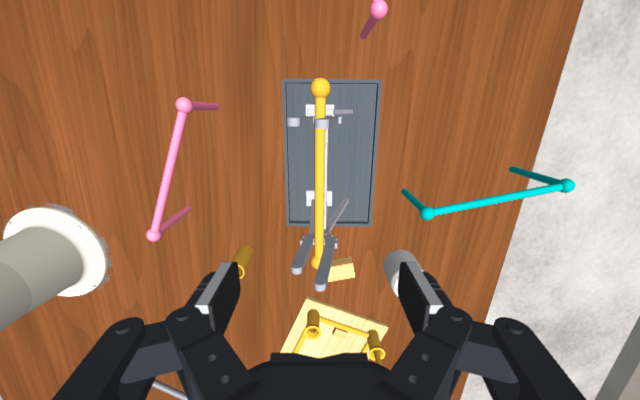

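```bash
python3 - <<'E'
from look import *
from scipy.optimize import least_squares
def base_fit(n,init=(.6,-.24,-.32)):
    W,p=cloud(n); hsv=cv2.cvtColor(p,cv2.COLOR_RGB2HSV)
    m=(W[...,2]>.066)&(W[...,2]<.082)&(np.hypot(W[...,0]-.6,W[...,1]+.24)<.2)&(hsv[...,1]>100)
    P=W[m]
    off=np.array([[-.075,.105],[-.075,-.105],[.075,.105],[.075,-.105]])
    x=np.array(init)
    for r in (.03,.022,.018,.018):
        def cups(x): c,s=np.cos(x[2]),np.sin(x[2]); return off@np.array([[c,s],[-s,c]])+x[:2]
        d=np.linalg.norm(P[:,None,:2]-cups(x)[None],axis=2); k=d.argmin(1); g=d.min(1)<r
        f=lambda x:(np.linalg.norm(P[g,:2]-cups(x)[k[g]],axis=1)-.0135)
        x=least_squares(f,x,loss='soft_l1',f_scale=.002).x
    print(n,np.round(x,4),'n',[int((k[g]==j).sum()) for j in range(4)],'rms',round(float(np.sqrt(np.mean(f(x)**2))),4)); print(np.round(cups(x)[:2],4).tolist(),'z',np.round(np.median(P[g,2]),4), 'rad',np.round(np.mean(f(x))+.0135,4))
    return x
base_fit('wb')
for n in ('top0','side0','t1','s1'): 
    try: base_fit(n)
    except Exception as e: print(n,e)
def sect(n):
    W,p=cloud(n); hsv=cv2.cvtColor(p,cv2.COLOR_RGB2HSV)
    m=(abs(W[...,0]-.556)<.04)&(abs(W[...,1]-.24)<.14)&(hsv[...,1]>120)&(abs(hsv[...,0].astype(int)-22)<8)&(W[...,2]>.2)&(W[...,2]<.245)
    P=W[m]; b=P[(abs(P[:,1]-.243)<.09)]
    a=np.polyfit(b[:,1],b[:,0],1); az=np.polyfit(b[:,1],b[:,2],1)
    print(n,len(b),'x@.243',np.polyval(a,.243).round(4),'slope',a[0].round(4),'z',np.polyval(az,.243).round(4),az[0].round(4),'y ext',P[:,1].min().round(4),P[:,1].max().round(4))
for n in ('ws','top0','side0','t1','s1'): sect(n)
def hooks(n):
    W,p=cloud(n); hsv=cv2.cvtColor(p,cv2.COLOR_RGB2HSV)
    for yc in (.168,.318):
        m=(abs(W[...,0]-.556)<.06)&(abs(W[...,1]-yc)<.02)&(hsv[...,1]<70)&(W[...,2]>.232)
        P=W[m]; print(n,yc,len(P))
        for z0 in np.arange(.23,.32,.015):
            Q=P[(P[:,2]>=z0)&(P[:,2]<z0+.015)]
            if len(Q)>3: print('  z%.3f'%(z0+.0075),len(Q),'x pcts',np.round(np.percentile(Q[:,0],[3,25,50,75,97]),4),'y',np.median(Q[:,1]).round(4))
for n in ('ws','top0','side0','s1'): hooks(n)
E
```

```text
wb [ 0.5987 -0.2394 -0.3423] n [467, 289, 405, 267] rms 0.0029
[[0.5633, -0.1153], [0.4928, -0.3131]] z 0.0712 rad 0.0139
top0 [ 0.5977 -0.2413 -0.3485] n [60, 54, 47, 42] rms 0.003
[[0.563, -0.117], [0.4913, -0.3144]] z 0.0718 rad 0.0136
side0 [ 0.5986 -0.2351 -0.3396] n [29, 33, 15, 31] rms 0.004
[[0.5629, -0.1111], [0.4929, -0.3091]] z 0.0697 rad 0.0134
t1 [ 0.5983 -0.2402 -0.3477] n [48, 48, 47, 51] rms 0.0031
[[0.5636, -0.1159], [0.492, -0.3133]] z 0.0715 rad 0.0134
s1 [ 0.599  -0.2343 -0.333 ] n [36, 30, 16, 31] rms 0.0037
[[0.5624, -0.1106], [0.4938, -0.3091]] z 0.07 rad 0.0136
ws 1304 x@.243 0.556 slope -0.0536 z 0.2171 0.0006 y ext 0.1294 0.3573
top0 183 x@.243 0.5546 slope -0.0496 z 0.2175 -0.0032 y ext 0.128 0.3573
side0 166 x@.243 0.5555 slope -0.046 z 0.2161 0.0014 y ext 0.1336 0.3607
t1 117 x@.243 0.5547 slope -0.0524 z 0.2172 0.0018 y ext 0.128 0.3357
s1 168 x@.243 0.5556 slope -0.0456 z 0.2159 0.0006 y ext 0.1327 0.36
ws 0.168 857
  z0.238 116 x pcts [0.5365 0.5425 0.5483 0.5708 0.577 ] y 0.1683
  z0.253 152 x pcts [0.5343 0.5404 0.5461 0.5693 0.5753] y 0.168
  z0.268
[... 2053 characters left out ...]
.5392 0.5624 0.5684 0.5733] y 0.1705
  z0.268 51 x pcts [0.532  0.5373 0.5603 0.5662 0.5721] y 0.1695
  z0.282 43 x pcts [0.5314 0.5392 0.5604 0.566  0.5703] y 0.1697
  z0.297 27 x pcts [0.5563 0.5585 0.5612 0.5648 0.5675] y 0.1705
  z0.312 13 x pcts [0.5561 0.5583 0.5606 0.5631 0.5655] y 0.1708
s1 0.318 1007
  z0.238 54 x pcts [0.5284 0.5337 0.548  0.5631 0.5683] y 0.3199
  z0.253 62 x pcts [0.5262 0.5317 0.5556 0.5611 0.5664] y 0.3196
  z0.268 64 x pcts [0.524  0.5296 0.5523 0.5591 0.5649] y 0.3197
  z0.282 53 x pcts [0.5238 0.53   0.5521 0.5575 0.5623] y 0.3198
  z0.297 37 x pcts [0.5481 0.5501 0.5535 0.5569 0.5609] y 0.3203
  z0.312 19 x pcts [0.5487 0.551  0.5532 0.5557 0.5577] y 0.3192
```

```bash
python3 - <<'E'
from look import *
f=lambda:np.round(np.r_[monitor.current_ft_force(),monitor.current_wrist_torque()],2)
print(f())
q=quat(.0515)
manip.move_ptp([.5553,.243,.34],q); print(f())
manip.servo_line([.5553,.243,.2185],velocity=.12); print(f(),monitor.current_position())
snap('side','s2')
jaws.close(grip_force=60); manip.pause(.2); print(f(),monitor.current_opening())
for _ in range(4): manip.pause(.1); print(f())
snap('wrist','w2'); print(monitor.current_t())
E
```

```text
[-0.41  0.3  -0.29  0.    0.01 -0.  ]
[ 0.4  -0.5   0.42  0.02  0.02 -0.02]
[ 0.7  -0.02  0.73  0.04  0.03 -0.03] [0.55596842 0.24313768 0.21970679]
[ 1.26  0.31  1.24  0.03 -0.25  0.03] 0.009712736264754848
[ 2.42  0.03  0.82  0.03 -0.25 -0.05]
[ 1.86 -0.24  0.44 -0.03 -0.32  0.03]
[ 2.37 -0.12  1.36  0.02 -0.34  0.09]
[ 2.47 -0.25  1.65 -0.01 -0.36  0.01]
7.975
```

View pics/w2.png

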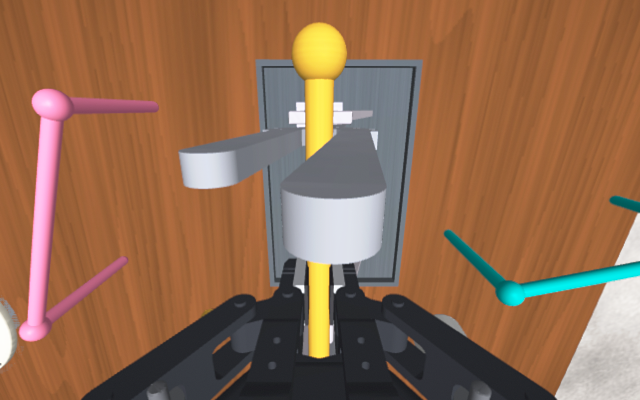

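View pics/s2.png

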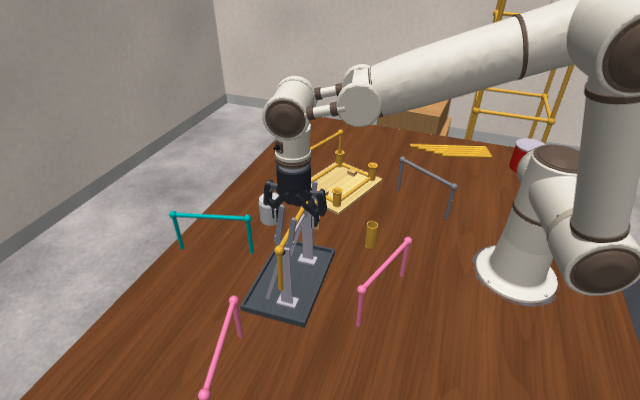

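```bash
cat > lift.py <<'E'
from look import *
def rd(n=4):
    a=[]
    for _ in range(n):
        a.append(np.r_[monitor.current_ft_force(),monitor.current_wrist_torque()]); manip.pause(.025)
    return np.mean(a,0)
yaw=.0515; ex=np.array([np.cos(yaw),np.sin(yaw),0]); ez=np.array([0,0,1.])
E
python3 - <<'E'
from lift import *
tilt=np.radians(8.3)
d=-np.sin(tilt)*ex+np.cos(tilt)*ez; n=np.cos(tilt)*ex+np.sin(tilt)*ez
p0=np.array([.5553,.243,.2185]); lat=0.0003; s=0
F=rd(); print('start',F.round(2))
fbias=0.
while s<.0399:
    s+=.004 if s>.004 else .002
    manip.servo_line(p0+s*d+lat*n,velocity=.03)
    F=rd(); fn=F[:3]@n - 0.0
    # remove weight share along n
    fn_c=F[:3]@ex
    print(f's={s*1e3:.0f} lat={lat*1e3:.2f} fx={fn_c:.2f} fz={F[2]:.2f} T={F[3:].round(2)} op={monitor.current_opening():.4f}')
    if abs(fn_c)>1.2: lat+=np.clip(.0003*fn_c/1.5,-.0008,.0008)
    if np.linalg.norm(F[:3])>14: print('STOP'); break
print(monitor.current_position(),monitor.current_t())
snap('side','s3')
np.save('st.npy',[s,lat])
E
```

```text
start [ 2.83 -0.05  1.16  0.02 -0.39  0.  ]
s=2 lat=0.30 fx=0.19 fz=-3.66 T=[-0.   -0.01  0.02] op=0.0100
s=4 lat=0.30 fx=-0.03 fz=-3.72 T=[ 0.01 -0.01  0.01] op=0.0100
s=6 lat=0.30 fx=-0.08 fz=-3.69 T=[ 0.    0.02 -0.02] op=0.0099
s=10 lat=0.30 fx=-0.30 fz=-3.53 T=[-0.02 -0.    0.  ] op=0.0099
s=14 lat=0.30 fx=-0.12 fz=-3.86 T=[ 0.01  0.02 -0.  ] op=0.0099
s=18 lat=0.30 fx=0.20 fz=-3.62 T=[ 0.02  0.01 -0.03] op=0.0101
s=22 lat=0.30 fx=0.39 fz=-3.66 T=[-0.   -0.01  0.01] op=0.0099
s=26 lat=0.30 fx=-0.04 fz=-4.01 T=[-0.    0.04  0.01] op=0.0101
s=30 lat=0.30 fx=-0.03 fz=-4.03 T=[-0.02 -0.01 -0.01] op=0.0101
s=34 lat=0.30 fx=0.34 fz=-3.78 T=[0.01 0.01 0.02] op=0.0099
s=38 lat=0.30 fx=-0.37 fz=-3.87 T=[ 0.02 -0.01 -0.  ] op=0.0103
s=42 lat=0.30 fx=-0.09 fz=-3.93 T=[-0.01  0.    0.02] op=0.0100
[0.54955834 0.24271718 0.26015305] 12.575
```

Free of contact; weight 3.8 N and no roll torque. I'll continue until past the tips, feeling as before.

```bash
python3 - <<'E'
from lift import *
tilt=np.radians(8.3)
d=-np.sin(tilt)*ex+np.cos(tilt)*ez; n=np.cos(tilt)*ex+np.sin(tilt)*ez
p0=np.array([.5553,.243,.2185]); s,lat=np.load('st.npy')
ok=True
while s<.0915:
    s+=.005
    manip.servo_line(p0+s*d+lat*n,velocity=.035)
    F=rd(3); fx=F[:3]@ex
    print(f's={s*1e3:.0f} lat={lat*1e3:.2f} fx={fx:.2f} fz={F[2]:.2f} T={F[3:].round(2)}')
    if abs(fx)>1.2: lat+=np.clip(.0003*fx/1.5,-.0008,.0008)
    if abs(fx)>6: print('STOP'); ok=False; break
snap('side','s4'); snap('wrist','w4'); snap('top','t4')
print(monitor.current_position(),monitor.current_t())
np.save('st.npy',[s,lat])
# clearance check: bar vs front tips
W,p=cloud('s4'); hsv=cv2.cvtColor(p,cv2.COLOR_RGB2HSV)
m=(abs(W[...,0]-.545)<.06)&(abs(W[...,1]-.245)<.13)&(hsv[...,1]>120)&(abs(hsv[...,0].astype(int)-22)<8)&(W[...,2]>.26)
b=W[m]; print(len(b))
for lo in np.arange(.12,.37,.03):
    q=b[(b[:,1]>=lo)&(b[:,1]<lo+.03)]
    if len(q)>3: print(lo.round(2),len(q),np.median(q,0).round(4))
E
```

```text
s=47 lat=0.30 fx=-0.20 fz=-3.76 T=[-0.02  0.02 -0.01]
s=52 lat=0.30 fx=0.26 fz=-3.52 T=[-0.03 -0.02  0.03]
s=57 lat=0.30 fx=0.32 fz=-3.26 T=[-0.01  0.04  0.02]
s=62 lat=0.30 fx=-0.02 fz=-3.81 T=[ 0.02  0.02 -0.02]
s=67 lat=0.30 fx=0.05 fz=-4.49 T=[ 0.01  0.01 -0.01]
s=72 lat=0.30 fx=-0.24 fz=-3.86 T=[-0.    0.   -0.01]
s=77 lat=0.30 fx=-0.79 fz=-3.51 T=[-0.   -0.01  0.01]
s=82 lat=0.30 fx=-0.14 fz=-3.66 T=[ 0.03 -0.   -0.03]
s=87 lat=0.30 fx=0.14 fz=-3.66 T=[-0.    0.01 -0.05]
s=92 lat=0.30 fx=-0.05 fz=-3.61 T=[-0.01  0.01  0.02]
[0.54229382 0.24229451 0.30943774] 16.4417
392
0.12 20 [0.5451 0.145  0.3057]
0.15 32 [0.544  0.1637 0.3068]
0.21 12 [0.5251 0.2317 0.3372]
0.24 53 [0.5396 0.2547 0.3083]
0.27 50 [0.5383 0.2853 0.307 ]
0.3 51 [0.5368 0.3144 0.3073]
0.33 170 [0.5352 0.3529 0.3032]
```

View pics/s4.png

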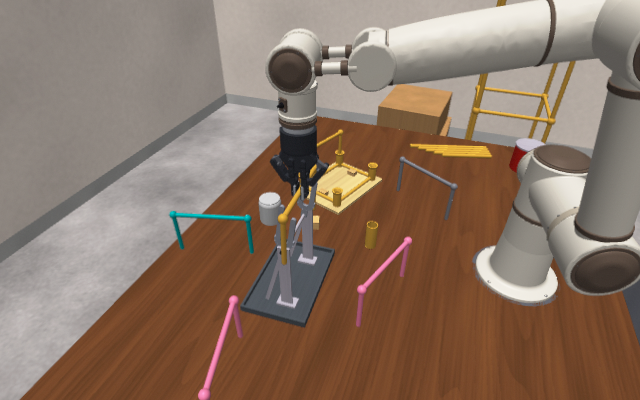

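View pics/w4.png

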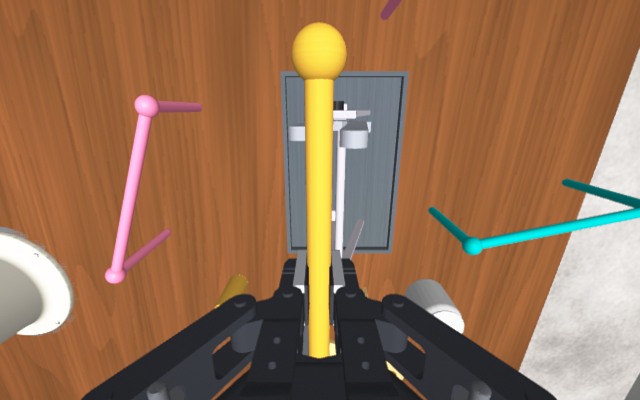

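```bash
python3 - <<'E'
from lift import *
p=np.array(monitor.current_position()); s,lat=np.load('st.npy')
p=np.array([.5553,.243,.2185])+s*(-np.sin(np.radians(8.3))*ex+np.cos(np.radians(8.3))*ez)+lat*ex
a=p-.04*ex+.002*ez; manip.servo_line(a,velocity=.08); print(rd(2).round(2))
b=p-.11*ex+.03*ez; manip.servo_line(b,velocity=.12); print(rd(2).round(2))
manip.servo_line([.5278,-.2147,.34],velocity=.18,rot=quat(-.345)); print(monitor.current_t())
manip.servo_line([.5278,-.2147,.234],velocity=.1); print(rd(3).round(2),monitor.current_position(),monitor.current_opening())
snap('wrist','w5'); snap('side','s5'); snap('top','t5'); print(monitor.current_t())
E
```

```text
[ 0.    0.59 -4.2   0.   -0.06 -0.02]
[-0.51 -0.08 -3.24 -0.05  0.02 -0.01]
20.6833
[ 0.14 -0.04 -3.1  -0.01 -0.03 -0.  ] [ 0.52827983 -0.21500881  0.23501393] 0.009879567109497764
22.1167
```

View pics/w5.png

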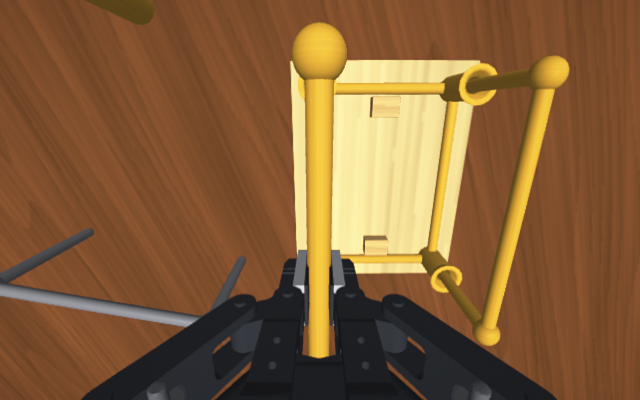

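View pics/s5.png

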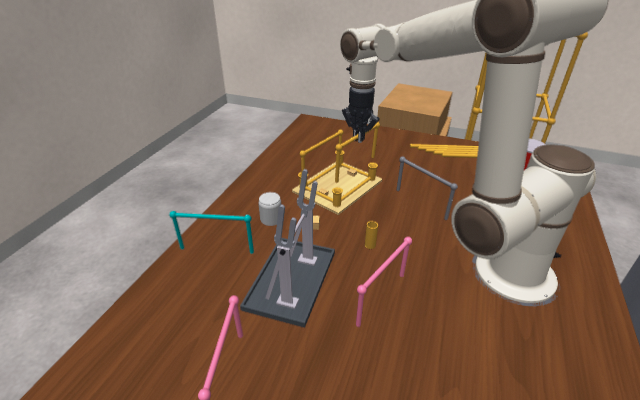

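View pics/t5.png

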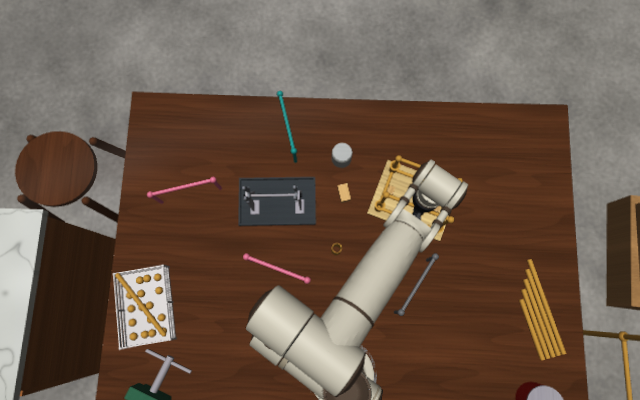

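```bash
python3 - <<'E'
from look import *
c=np.array([.5278,-.2147]); yaw=-.345; R=np.array([[np.cos(yaw),np.sin(yaw)],[-np.sin(yaw),np.cos(yaw)]])
for n in ('w5','s5'):
    W,p=cloud(n); hsv=cv2.cvtColor(p,cv2.COLOR_RGB2HSV)
    L=(W[...,:2]-c)@R.T; z=W[...,2]
    br=(hsv[...,1]>100)&(abs(hsv[...,0].astype(int)-22)<9)
    for sgn in (1,-1):
        m=br&(abs(L[...,0])<.03)&(abs(L[...,1]-sgn*.105)<.03)
        for lo,hi in ((.06,.08),(.08,.1),(.1,.13),(.13,.16),(.16,.19),(.19,.205),(.205,.245)):
            q=m&(z>=lo)&(z<hi)
            if q.sum()>5: print(n,sgn,lo,hi,q.sum(),'lx',np.percentile(L[q][:,0],[3,50,97]).round(4),'ly',np.percentile(L[q][:,1],[3,50,97]).round(4),'z',np.percentile(z[q],[2,98]).round(3))
    # ball sphere fit
    from scipy.optimize import least_squares
    m=br&(abs(L[...,0])<.02)&(abs(L[...,1]-.107)<.03)&(z>.212)
    P=np.c_[L[m],z[m]]; x=np.array([0,.105,.229])
    for _ in range(5):
        g=abs(np.linalg.norm(P-x,axis=1)-.011)<.004
        x=least_squares(lambda x:np.linalg.norm(P[g]-x,axis=1)-.011,x,loss='soft_l1',f_scale=.002).x
    print(n,'ball+',x.round(4),g.sum())
E
python3 - <<'E'
import cv2
a=cv2.imread('pics/s5.png')[110:220,290:400]; cv2.imwrite('pics/c5.png',cv2.resize(a,None,fx=5,fy=5,interpolation=cv2.INTER_CUBIC))
E
```

```text
w5 1 0.06 0.08 159 lx [-0.0182 -0.0145  0.0169] ly [0.0941 0.1037 0.1112] z [0.07  0.073]
w5 1 0.205 0.245 4158 lx [-0.0077  0.0009  0.0095] ly [0.0768 0.0994 0.1124] z [0.23  0.239]
w5 ball+ [0.0009 0.1038 0.2282] 3043
s5 1 0.06 0.08 61 lx [-0.0176  0.0008  0.0142] ly [0.0933 0.1055 0.1255] z [0.061 0.073]
s5 1 0.1 0.13 30 lx [-0.0029  0.0005  0.0065] ly [0.105  0.111  0.1139] z [0.103 0.129]
s5 1 0.13 0.16 29 lx [-0.0037  0.0007  0.0083] ly [0.1051 0.1104 0.115 ] z [0.132 0.159]
s5 1 0.16 0.19 32 lx [-0.0036 -0.001   0.0043] ly [0.1039 0.1112 0.1139] z [0.162 0.189]
s5 1 0.19 0.205 14 lx [-0.0039  0.0001  0.0069] ly [0.1075 0.1118 0.1139] z [0.191 0.203]
s5 1 0.205 0.245 72 lx [-0.0089 -0.003   0.0056] ly [0.0797 0.1109 0.1179] z [0.206 0.239]
s5 -1 0.06 0.08 57 lx [-0.0155  0.0022  0.0151] ly [-0.1185 -0.1035 -0.0842] z [0.06  0.072]
s5 -1 0.1 0.13 25 lx [-0.0021  0.0008  0.0067] ly [-0.1051 -0.0989 -0.0945] z [0.102 0.129]
s5 -1 0.13 0.16 25 lx [-0.0036  0.0013  0.0093] ly [-0.1065 -0.0999 -0.0961] z [0.132 0.159]
s5 -1 0.16 0.19 28 lx [-0.0043 -0.0003  0.0069] ly [-0.1069 -0.0991 -0.0951] z [0.162 0.19 ]
s5 -1 0.19 0.205 14 lx [-0.0045 -0.0016  0.006 ] ly [-0.1083 -0.1006 -0.095 ] z [0.192 0.203]
s5 -1 0.205 0.245 42 lx [-0.0106 -0.0039  0.003 ] ly [-0.1067 -0.0984 -0.0795] z [0.206 0.236]
s5 ball+ [0.0006 0.1072 0.2269] 47
```

View pics/c5.png

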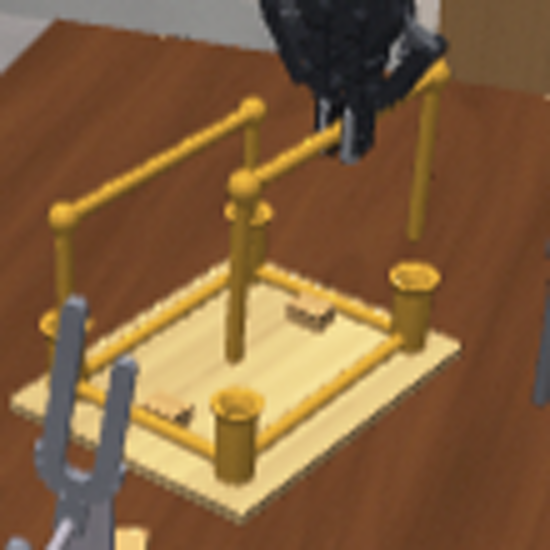

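```bash
cat > ins.py <<'E'
from lift import *
import sys,json
def insert(st,zend,steps=40,tmax=12):
    t0=monitor.current_t()
    for i in range(steps):
        if monitor.current_t()-t0>tmax: print('time'); break
        ux=np.array([np.cos(st['yaw']),np.sin(st['yaw']),0]); uy=np.array([-ux[1],ux[0],0])
        pos=np.r_[st['c'],st['z']]
        manip.servo_line(pos,velocity=.03,rot=quat(st['yaw']))
        F=rd(3); fx,fy=F[:3]@ux,F[:3]@uy; up=F[2]+3.7; tz=F[5]
        print(f"z={st['z']*1e3:.1f} act={monitor.current_position()[2]*1e3:.1f} c={np.round(st['c'],4)} yaw={st['yaw']:.4f} fx={fx:.2f} fy={fy:.2f} up={up:.2f} T={F[3:].round(2)}")
        cor=np.zeros(2)
        if abs(fx)>1: cor+=np.clip(.0003*fx,-.001,.001)*ux[:2]
        if abs(fy)>1: cor+=np.clip(.0003*fy,-.001,.001)*uy[:2]
        if abs(tz)>.12: st['yaw']+=float(np.clip(.01*tz,-.004,.004))
        st['c']=(np.array(st['c'])+cor).tolist()
        if up>8 or np.hypot(fx,fy)>9:
            st['z']+=.001; print('back'); 
            if up>14: break
            continue
        if up>3 and st['z']<.1635: print('seated?'); break
        if st['z']<=zend+1e-6: break
        st['z']=max(zend,st['z']-(.003 if up<2.5 else .001))
    json.dump(st,open('ins.json','w')); print(monitor.current_t()); return st
E
python3 - <<'E'
from ins import *
yaw=-.345; ux=np.array([np.cos(yaw),np.sin(yaw)]); uy=np.array([-ux[1],ux[0]])
c=np.array([.5278,-.2147])-.0008*ux+.0015*uy
manip.servo_line(np.r_[c,.212],velocity=.06); print(rd(3).round(2))
insert(dict(c=c.tolist(),yaw=yaw,z=.209),.185)
snap('side','s6')
E
```

```text
[ 0.03 -0.19 -3.98  0.03  0.03  0.01]
z=209.0 act=209.1 c=[ 0.5276 -0.213 ] yaw=-0.3450 fx=0.04 fy=-0.57 up=-0.08 T=[-0.    0.02 -0.04]
z=206.0 act=205.9 c=[ 0.5276 -0.213 ] yaw=-0.3450 fx=0.26 fy=-0.07 up=0.04 T=[ 0.02  0.   -0.02]
z=203.0 act=202.9 c=[ 0.5276 -0.213 ] yaw=-0.3450 fx=-0.05 fy=0.07 up=0.34 T=[ 0.03  0.   -0.01]
z=200.0 act=199.9 c=[ 0.5276 -0.213 ] yaw=-0.3450 fx=-0.03 fy=-0.44 up=-0.49 T=[ 0.   -0.01  0.02]
z=197.0 act=196.9 c=[ 0.5276 -0.213 ] yaw=-0.3450 fx=-0.15 fy=0.57 up=0.28 T=[ 0.01  0.03 -0.  ]
z=194.0 act=193.8 c=[ 0.5276 -0.213 ] yaw=-0.3450 fx=-0.63 fy=0.02 up=-0.65 T=[ 0.05  0.14 -0.  ]
z=191.0 act=190.8 c=[ 0.5276 -0.213 ] yaw=-0.3450 fx=-0.63 fy=-0.21 up=-0.34 T=[0.07 0.17 0.07]
z=188.0 act=187.8 c=[ 0.5276 -0.213 ] yaw=-0.3450 fx=-0.80 fy=-0.12 up=0.05 T=[0.09 0.18 0.06]
z=185.0 act=184.9 c=[ 0.5276 -0.213 ] yaw=-0.3450 fx=-0.29 fy=0.06 up=-0.35 T=[0.06 0.18 0.08]
25.6333
```

```bash
python3 - <<'E'
from ins import *
st=json.load(open('ins.json')); ux=np.array([np.cos(st['yaw']),np.sin(st['yaw'])])
st['c']=(np.array(st['c'])-.0004*ux).tolist(); st['z']=.182
insert(st,.156)
snap('side','s7'); snap('wrist','w7')
E
```

```text
z=182.0 act=181.9 c=[ 0.5272 -0.2129] yaw=-0.3450 fx=-0.14 fy=-0.21 up=0.32 T=[0.06 0.14 0.03]
z=179.0 act=178.8 c=[ 0.5272 -0.2129] yaw=-0.3450 fx=-0.97 fy=-0.32 up=-0.19 T=[0.07 0.16 0.06]
z=176.0 act=175.9 c=[ 0.5272 -0.2129] yaw=-0.3450 fx=-0.86 fy=0.50 up=0.47 T=[0.05 0.13 0.06]
z=173.0 act=172.8 c=[ 0.5272 -0.2129] yaw=-0.3450 fx=-0.31 fy=-0.20 up=0.28 T=[0.06 0.14 0.06]
z=170.0 act=169.9 c=[ 0.5272 -0.2129] yaw=-0.3450 fx=-0.04 fy=0.59 up=-0.27 T=[0.05 0.15 0.05]
z=167.0 act=166.9 c=[ 0.5272 -0.2129] yaw=-0.3450 fx=-0.75 fy=0.02 up=-0.11 T=[0.07 0.14 0.08]
z=164.0 act=163.9 c=[ 0.5272 -0.2129] yaw=-0.3450 fx=-0.29 fy=-0.23 up=-0.16 T=[0.07 0.15 0.08]
z=161.0 act=160.9 c=[ 0.5272 -0.2129] yaw=-0.3450 fx=-0.53 fy=0.26 up=0.01 T=[0.08 0.14 0.03]
z=158.0 act=159.9 c=[ 0.5272 -0.2129] yaw=-0.3450 fx=-1.47 fy=1.18 up=9.61 T=[0.27 0.17 0.06]
back
z=159.0 act=159.9 c=[ 0.5269 -0.2124] yaw=-0.3450 fx=-1.11 fy=-0.72 up=8.99 T=[-0.03  0.23  0.1 ]
back
z=160.0 act=160.0 c=[ 0.5266 -0.2123] yaw=-0.3450 fx=-0.25 fy=-1.46 up=6.50 T=[-0.21  0.19  0.04]
seated?
29.2583
```

```bash
python3 - <<'E'
from ins import *
st=json.load(open('ins.json')); c=[.5271,-.2127]
manip.servo_line(c+[.1603],velocity=.02); print(rd(4).round(2))
jaws.open_jaws(); manip.pause(.2); print(rd(3).round(2),monitor.current_opening())
manip.servo_line(c+[.20],velocity=.05)
print(rd(3).round(2))
manip.servo_line(c+[.32],velocity=.12)
manip.move_ptp([.45,-.10,.36],quat(-.345))
snap('wrist','w8'); snap('side','s8'); snap('top','t8'); print(monitor.current_t())
for cam in ('side','top'):
    for n in ('tin','offcut','wedge_block'):
        print(cam,n,[(np.round(q['point'],3).tolist(),round(q['confidence'],2)) for q in spotter.search_frame(cam,n)[:2]])
a=cv2.imread('pics/s8.png')[110:220,290:400]; cv2.imwrite('pics/c8.png',cv2.resize(a,None,fx=5,fy=5,interpolation=cv2.INTER_CUBIC))
W,p=cloud('s8'); hsv=cv2.cvtColor(p,cv2.COLOR_RGB2HSV)
yaw=-.345;R=np.array([[np.cos(yaw),np.sin(yaw)],[-np.sin(yaw),np.cos(yaw)]])
for nm in ('s8','w8','t8'):
    W,p=cloud(nm); hsv=cv2.cvtColor(p,cv2.COLOR_RGB2HSV)
    L=(W[...,:2]-[.5986,-.2395])@R.T; z=W[...,2]
    for sx in (-.075,.075):
        for lo in (-.115,-.06,-.02,.02,.06,.095):
            m=(hsv[...,1]>100)&(abs(L[...,0]-sx)<.02)&(L[...,1]>=lo)&(L[...,1]<lo+.02)&(z>.135)&(z<.2)
            if m.sum()>5: print(nm,sx,lo,m.sum(),'z98',np.percentile(z[m],[50,90]).round(4),'lx',np.median(L[m][:,0]).round(4))
E
```

```text
[-1.31 -1.82  1.39 -0.21  0.33  0.02]
[-0.11 -0.   -0.36 -0.01 -0.    0.01] 0.08564348912042155
[ 0.19  0.25 -0.56 -0.01 -0.04  0.03]
33.6417
side tin [([0.738, 0.047, 0.07], 0.89)]
side offcut [([0.407, 0.044, 0.048], 0.58)]
side wedge_block [([0.587, 0.013, 0.027], 0.64)]
top tin [([0.734, 0.025, 0.083], 0.7), ([0.612, 0.007, 0.03], 0.64)]
top offcut [([0.414, 0.035, 0.055], 0.59)]
top wedge_block [([0.613, 0.011, 0.027], 0.65)]
s8 -0.075 -0.115 26 z98 [0.1522 0.1611] lx -0.0839
s8 -0.075 -0.06 11 z98 [0.1559 0.1582] lx -0.0857
s8 -0.075 -0.02 16 z98 [0.1566 0.1592] lx -0.0843
s8 -0.075 0.02 14 z98 [0.1562 0.1578] lx -0.0863
s8 -0.075 0.06 17 z98 [0.1555 0.1582] lx -0.0854
s8 -0.075 0.095 28 z98 [0.1578 0.1618] lx -0.0864
s8 0.075 -0.115 20 z98 [0.1546 0.1613] lx 0.0699
s8 0.075 -0.06 18 z98 [0.1564 0.1604] lx 0.071
s8 0.075 -0.02 15 z98 [0.1566 0.1594] lx 0.0701
s8 0.075 0.02 15 z98 [0.1557 0.1582] lx 0.0715
s8 0.075 0.06 17 z98 [0.1555 0.1598] lx 0.0702
s8 0.075 0.095 31 z98 [0.1539 0.162 ] lx 0.0694
w8 -0.075 -0.115 177 z98 [0.1598 0.1627] lx -0.0839
w8 -0.075 -0.06 73 z98 [0.15
[... 198 characters left out ...]
.1605 0.1633] lx -0.0844
w8 0.075 -0.115 217 z98 [0.1574 0.1627] lx 0.07
w8 0.075 -0.06 148 z98 [0.1573 0.1587] lx 0.0719
w8 0.075 -0.02 159 z98 [0.1571 0.1589] lx 0.0716
w8 0.075 0.02 181 z98 [0.1573 0.1591] lx 0.0714
w8 0.075 0.06 198 z98 [0.1576 0.1591] lx 0.0713
w8 0.075 0.095 370 z98 [0.159  0.1632] lx 0.0693
t8 -0.075 -0.115 35 z98 [0.1611 0.1653] lx -0.0852
t8 -0.075 -0.06 8 z98 [0.157  0.1628] lx -0.0823
t8 0.075 -0.115 35 z98 [0.161 0.167] lx 0.0735
t8 0.075 -0.06 24 z98 [0.1583 0.1646] lx 0.0742
t8 0.075 -0.02 21 z98 [0.1598 0.1641] lx 0.0746
t8 0.075 0.02 23 z98 [0.1577 0.1632] lx 0.0744
t8 0.075 0.06 23 z98 [0.1575 0.1639] lx 0.0738
t8 0.075 0.095 35 z98 [0.1634 0.167 ] lx 0.0714
```

```bash
ls pics | grep 8
```

```text
c8.png
s8.npz
s8.png
t8.npz
t8.png
w8.npz
w8.png
```

View pics/c8.png

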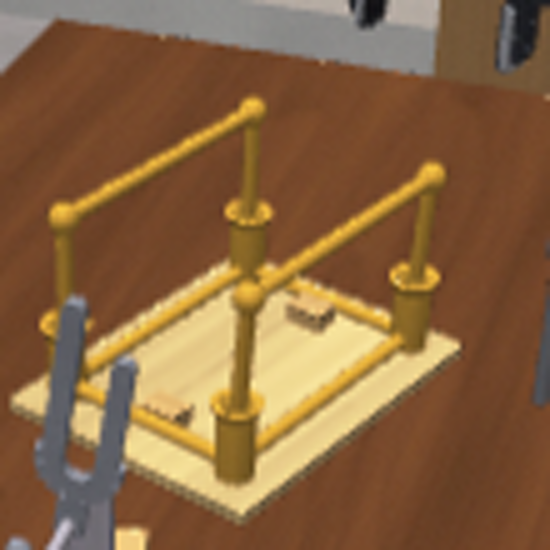

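View pics/w8.png

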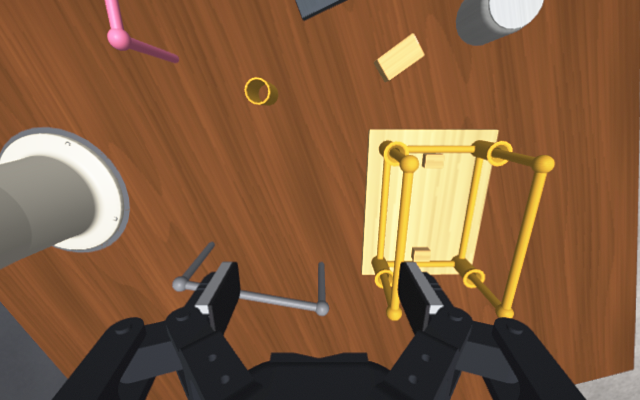

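```bash
python3 - <<'E'
from workcell import *
from workcell import order,monitor
order.job_done(); print(monitor.current_t())
E
```

```text
the job is handed in; nothing more can be done
the job is handed in; nothing more can be done
```

The brass section is plugged into the two empty cups and released, and I handed the job in at about 34 s of the 72 s allowed.

- **Choice:** I took the brass section hanging on the stand, at side view (295, 220). The look-alikes were the teal section (211, 216), pink (385, 264) and (219, 345), grey (427, 172), and the fixed brass one on the base (322, 145).
- **Lift:** The depth images showed the hooks leaning about 8° to the front. I lifted 92 mm along that line in small steps, checking the force at each one. The side force stayed under 0.8 N, so it never dragged, and the section weighs about 3.8 N. I then drew it off to the front.
- **Plugging in:** Both legs entered the cups with almost no force and touched bottom at the expected height. The upward force on the section peaked at about 10 N, and I eased it off before opening the jaws.
- **Last checks:**
  - The bar is level and its top is 159 mm above the bench, the same as the fixed section.
  - The tin, offcut and block are where they were to within the detector's error.
  - The gripper is clear of everything.
- **One disagreement:** The bar sits about 155 mm from the fixed one instead of 150 mm. I put this down to a slight lean within the play of the cups, since the height shows it is fully home.

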